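# Set up a lever for bearing fitting

## Task

Set the ball bearing flat and centred on top of the fixture's thick round pillar and let go of it. Then pick up the cast lever by its arm at the balance point and hold it still and level over the fixture, 5 to 10 cm above the bearing, with its big eye straight over the bearing and its small eye straight over the thin locating post, ready to be lowered. Finish while still holding it there, and leave the other tools where they lie.

Things in the scene. Friction and masses are not known exactly. Their poses are not given: they have to be found in the camera images.
- bearing: Loose steel ball bearing lying flat on the bench: a plain ring-shaped disc, 52 mm across, 15 mm high, 120 g. Origin: centre of its underside; z is its axis, up.
- fixture: Dark steel base plate, bolted down, 84 x 230 mm, 12 mm thick, with screw heads at its corners, a low rib (14 mm wide, top 24 mm above the bench) along its middle and two bright steel uprights, one near each end. Origin: centre of the plate's underside, on the bench; y runs lengthwise from the thick pillar to the thin post; z up.
- bearing_seat (a point): Centre of the flat round top (34 mm across) of the fixture's thick pillar, 60 mm above the bench, at y = -82.5 mm in the fixture's frame. The bearing rests here; its rim then overhangs by 9 mm all round.
- post (a point): Top of the fixture's thin locating post, at y = +82.5 mm in the fixture's frame: a 20 mm thick post with a shoulder 60 mm above the bench and a 9 mm pin on it whose tip, 72 mm above the bench, lies 12 mm above this point.
- lever: Loose cast light-metal lever, about 0.45 kg, heavy at its big eye, lying on its two eyes. Big eye: ring 70 mm across, 46 high, 54 bore, with a 10 mm grease nipple outside. Small eye: ring 26 mm across, 34 high, 165 mm from the big one. Straight arm between: 14 mm wide, 8 to 32 mm above the eyes' underside. Origin: centre of the big eye's underside; y along the arm to the small eye; z up, along the bores.
- big_eye (a point): Centre of the underside of the lever's big eye (same point as the lever's origin).
- small_eye (a point): Centre of the underside of the lever's small eye, 165 mm along the lever's y from the big eye.
- balance (a point): The lever's balance point, in the middle of its arm's section: 50 mm from the big eye's centre towards the small eye, 20 mm above the underside of the eyes. It is 15 mm clear of the big eye's outer wall and is not the middle of the lever. Clear straight arm runs from 37 to 144 mm from the big eye's centre.
- brake_pad: Bystander: brake pad lying on the bench, 50 x 112 x 16 mm. Origin: centre of its underside.
- screwdriver: Bystander: flat screwdriver with a red handle, 225 mm long, 28 mm high, lying roughly left-right (its y is lengthwise). Origin: middle of its length, on the bench.
Not all that is in view belongs to the job. Of the things like the bearing, leave any that is yellow; of the rest the larger one is meant.

How it is judged:
By the outcome, as a careful person would: the job done as asked, in the order asked, and still so for the second after the job is handed in, while the arm keeps its last pose, push and grip.
It also fails if it takes over 59 s, if anything falls off the work surface, if the arm or the gripper's body presses on something with over 40 N, if the wrist force passes 120 N, or if a joint passes its speed limit or range.

## Robot

A 6-joint arm with a two-finger parallel gripper is mounted at the origin on a cart in front of the work surface, level with it; the furniture and walls round the work are solid. World frame = base frame: x ahead of the robot, y to its left, z up, the work surface at z = 0. Lengths are in mm, angles in rad, forces in N, time in s.
With the tool pointing down it reaches from about 300 to 825 mm from the base axis. Payload 5.4 kg.
Tool frame: the origin (TCP) lies at the centre of the arm's flange, where the gripper is bolted on; the fingertips stand 190 mm ahead of it and the grasp point (between the pads) lies 171 mm ahead of it; z points along the fingers, y is the direction in which the jaws open and shut (so a half turn about z gives the same grasp; the last joint's range is limited). The gripper opens to 92 mm and grips with 3 to 60 N. Pads are 20 mm wide; open, the fingers measure 128 mm over their backs; the gripper's body (75 mm by 189 mm) begins 69 mm behind the grasp point.
Start: joints at [0.893, 0.158, 1.597, -0, 1.386, -0.21], TCP at [259.288, 513.203, 404.701] pointing down, gripper open.
Joint ranges: [-2.91, 2.91], [-0.94, 2.29], [0.18, 2.7], [-1.29, 4.43], [0.17, 2.64], [-3, 3]. Speed limits (rad/s): [2.57, 2.57, 3.14, 3.14, 3.14, 3.14].

## Interface

Orientations are given as a rotation vector (axis times angle).
In Python, from workcell import * gives the robot as it stands.
- The arm moves only by the shell command python3 -m jog 'ROWS' [FORCE]. ROWS is text: rows parted by semicolons, each of 7 numbers parted by spaces: the shift along the tool's x, y, z as a fraction of full scale, then the turn, a rotation vector about the tool's x, y, z as a fraction of full scale, then the gripper command: -1 is fully open, 1 is shut, values between are in proportion. In form: x y z ax ay az gripper; .... A call has 1 to 12 rows; each row shifts and turns the commanded pose from where the row before left it, along the tool's axes as they then stand; what a row does not reach is not made up. Full scale, the value 1, is 3 cm for a shift and 6 degrees for a turn. A row lasts 1/12 s, in which the tool goes at most 41.7 mm and 7.16 degrees, less where a joint would pass 70% of its speed; a pose out of reach is approached as far as the arm can. A call with a number of a shift or a turn outside -1 to 1 is refused whole. A call with a gripper value outside its range is refused whole. The fingers move at their own pace and stop on an object; FORCE is the grip in N (left out, the last holds). Time passes only in rows, so rows that do not move let the fingers close. It gives the time, the measured TCP pose, the force and the opening at its end, in the units of the state.
- sense(): the state, without advancing time (a new reading comes with each control period).
- read_camera(name): name is "scene" or "top" or "wrist"; returns (picture, depth): 420x560x3 uint8, red, green, blue; 420x560 float32, mm along the optical axis (not along the pixel's ray), 0 where there is no reading.
- camera_model(name): a dict with "fx", "fy", "cx", "cy" (pixels), "T" (4x4, takes a point from camera to world coordinates); the wrist camera has in their place "T_tool_cam" (4x4, takes a point from camera to tool coordinates, whose origin is the TCP and whose axes are the flange's). Camera axes: x right, y down, z forward; pixel columns grow to the right and rows downward; lengths in mm; the calibration is good to about 2 mm. A picture is of the moment at which its call begins: read the wrist's pose just before it. camera_model takes no time and is no camera call.
- close_job(): hands the job in, once; it reports no verdict.
The state is a dict: "time": time; "joints": joint angles; "qd": joint speeds; "joint_torque": joint torques, N m; "tcp_pos": TCP position; "orientation": TCP orientation; "wrist_force": force on the tool from outside, world axes, zero at the start; "ft_torque": the same for the moment, N m; "gripper_width": finger opening in mm.
Only numpy, scipy, OpenCV 4.12 (cv2) and the standard library are available. Lean on these libraries where they do the work, as an engineer would, in place of code of your own. Each camera call takes 0.05 s, during which the arm holds its last target. There are 200 camera calls.

## Working session

There is one attempt and no reset: what is moved stays moved. The work goes in short steps, Python scripts to look and compute and a shell command to move; the robot and the scene stay as the last step left them, time stands still between calls to the robot, and variables do not carry over. Pictures are saved under pics/ and viewed, about 8 in all and at most 12, crops included, and the job is handed in when it is done.

```bash
ls; mkdir -p pics; python3 - <<'E'
from workcell import *
import cv2,numpy as np
s=sense();print({k:np.round(v,3) for k,v in s.items()})
for n in ("top","scene"):
    p,d=read_camera(n);cv2.imwrite(f"pics/{n}0.png",p[:,:,::-1]);np.savez(f"{n}0.npz",p=p,d=d)
    m=camera_model(n);print(n,m["fx"],m["fy"],m["cx"],m["cy"],np.round(m["T"],3).tolist())
print(camera_model("wrist"))
E
```

```text
pics
{'time': np.float64(0.0), 'joints': array([ 0.893,  0.159,  1.598, -0.   ,  1.386, -0.21 ]), 'qd': array([ 0.001, -0.001, -0.   ,  0.002,  0.001,  0.   ]), 'joint_torque': array([-1.0000e-03, -3.8557e+01, -3.2211e+01,  7.0000e-02,  3.8000e-02,
       -0.0000e+00]), 'tcp_pos': array([259.118, 513.006, 403.738]), 'orientation': array([-7.280e-01, -3.055e+00,  3.000e-03]), 'wrist_force': array([ 0.176, -0.148,  0.598]), 'ft_torque': array([ 0.013, -0.05 , -0.004]), 'gripper_width': np.float64(91.671)}
top 486.32021419389105 486.32021419389105 283.06812547680016 206.3845761608903 [[0.067, -0.975, 0.21, 245.02], [-0.998, -0.064, 0.021, 91.403], [-0.006, -0.211, -0.977, 1286.164], [0.0, 0.0, 0.0, 1.0]]
scene 419.70480281675543 419.70480281675543 277.76784406818314 208.256231131476 [[0.683, -0.539, 0.493, -145.409], [-0.73, -0.514, 0.451, -469.585], [0.01, -0.668, -0.744, 1037.019], [0.0, 0.0, 0.0, 1.0]]
{'fx': 297.94640243233147, 'fy': 297.94640243233147, 'cx': 276.95026663304503, 'cy': 208.15685000325686, 'T_tool_cam': array([[ 1.29803865e-03, -9.70378658e-01, -2.41585544e-01,
         6.77643873e+01],
       [ 9.99998442e-01,  9.70579591e-04,  1.47445457e-03,
        -8.58560187e-01],
       [-1.19630125e-03, -2.41587082e-01,  9.70378406e-01,
         1.97497773e+01],
       [ 0.00000000e+00,  0.00000000e+00,  0.00000000e+00,
         1.00000000e+00]])}
```

View pics/top0.png

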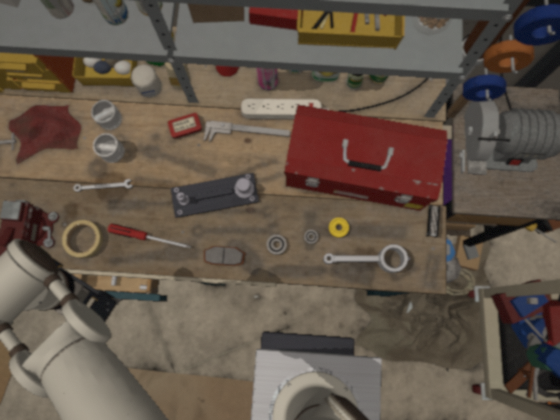

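View pics/scene0.png

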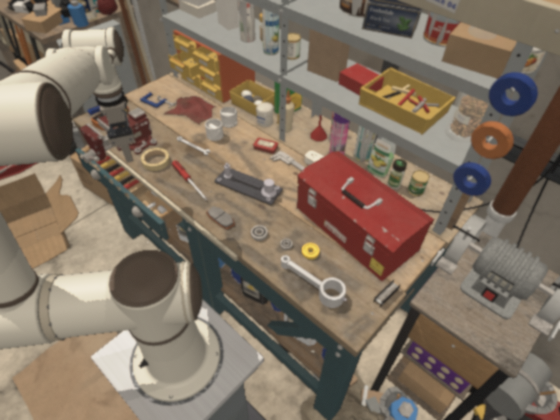

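Candidates for the bearing in the top view: large grey ring (277,244), small grey ring (311,236), yellow ring (339,227), and the tan tape roll (82,238). By the description it is the large grey one at (277,244). The lever's big eye is at (393,257) and its small eye at (329,258). The fixture's pillar is at (244,186) and its post at (182,197).

```bash
cat > h.py <<'E'
from workcell import *
import cv2,numpy as np
from scipy.spatial.transform import Rotation as R
def cam(n):
    m=camera_model(n)
    if n=="wrist":
        s=sense();T=np.eye(4);T[:3,:3]=R.from_rotvec(s["orientation"]).as_matrix();T[:3,3]=s["tcp_pos"];m["T"]=T@m["T_tool_cam"]
    return m
def ray(m,uv,z):
    uv=np.atleast_2d(np.asarray(uv,float))
    d=np.c_[(uv[:,0]-m["cx"])/m["fx"],(uv[:,1]-m["cy"])/m["fy"],np.ones(len(uv))]@m["T"][:3,:3].T
    o=m["T"][:3,3];return o+d*((z-o[2])/d[:,2])[:,None]
def proj(m,P):
    P=np.atleast_2d(P);c=(P-m["T"][:3,3])@m["T"][:3,:3]
    return np.c_[c[:,0]/c[:,2]*m["fx"]+m["cx"],c[:,1]/c[:,2]*m["fy"]+m["cy"]]
def snap(name,n="wrist"):
    m=cam(n);p,d=read_camera(n);cv2.imwrite(f"pics/{name}.png",p[:,:,::-1]);np.savez(f"{name}.npz",p=p,d=d,T=m["T"]);return m,p,d
E
python3 - <<'E'
from h import *
m=cam("top");d=np.load("top0.npz");p=d["p"];D=d["d"]
for n,uv,z in [("bearing",(277,244),15),("small",(311,236),10),("big eye",(393.5,257),46),("small eye",(329,258),34),("pillar",(244,186),60),("post",(182,197),66),("pad",(224,256),16),("sd",(150,237),14)]:
    r=ray(m,uv,z)[0];print(n,np.round(r,1),D[uv[1] if isinstance(uv[1],int) else 0,int(uv[0])])
c=p[160:280,165:420,::-1];cv2.imwrite("pics/crop.png",cv2.resize(c,None,fx=3.1,fy=3.1,interpolation=cv2.INTER_CUBIC))
E
```

```text
bearing [416.5 127.2  15. ] 1296.5995
small [444.4  39.   10. ] 1303.2711
big eye [ 398.8 -172.2   46. ] 1284.0725
small eye [386.7  -9.4  34. ] 1284.9773
pillar [556.4 222.3  60. ] 1265.0863
post [515.2 379.   66. ] 1261.607
pad [375.7 263.4  16. ] 1273.4612
sd [413.  463.8  14. ] 1292.694
```

View pics/crop.png

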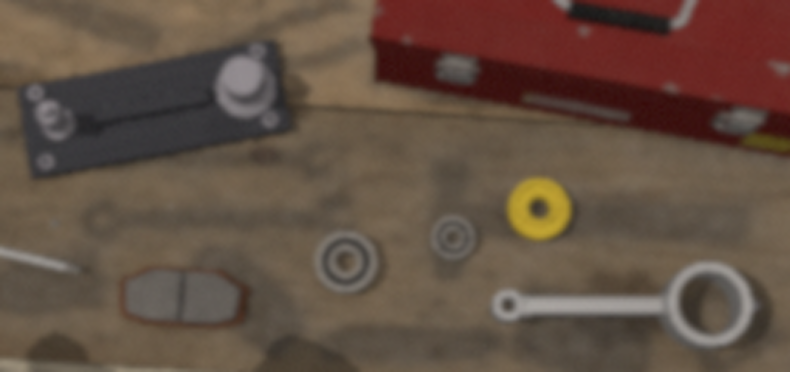

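The crop confirms it: the plain grey ring at crop (347,261) is larger than the grey one at (452,237), and the yellow one is at (540,208). Next I'll check clearances (toolbox, shelf) and work out the first move.

```bash
python3 - <<'E'
from h import *
m=cam("top");d=np.load("top0.npz");D=d["d"]
v,u=np.mgrid[:420,:560]
P=np.stack([(u-m["cx"])/m["fx"]*D,(v-m["cy"])/m["fy"]*D,D],-1)@m["T"][:3,:3].T+m["T"][:3,3]
for n,uv in dict(tb1=(310,130),tb2=(310,170),tb3=(295,160),tbedge=(292,185),handle=(365,150),shelf_edge=(300,62),shelf2=(220,60),strip=(270,106),cups=(107,146),shelfpost=(185,85),table=(60,180),red=(185,125)).items(): print(n,np.round(P[uv[1],uv[0]]))
s=sense();Rt=R.from_rotvec(s["orientation"]).as_matrix();print(np.round(Rt,3))
z=P[...,2];ok=(D>0)&(z>120)&(P[...,0]>300)&(P[...,0]<720)&(P[...,1]>50)&(P[...,1]<450)
print(ok.sum()); Q=P[ok]
if len(Q): print(Q[Q[:,0].argmin()],Q.max(0),np.percentile(Q[:,1],[0,5,50,95,100]),[ (x,int(((Q[:,0]>x)&(Q[:,0]<x+40)).sum()),np.round(Q[(Q[:,0]>x)&(Q[:,0]<x+40)][:,1:].min(0)) if ((Q[:,0]>x)&(Q[:,0]<x+40)).any() else 0) for x in range(300,720,40)])
E
```

```text
tb1 [682.  62. 162.]
tb2 [580.  56. 163.]
tb3 [602.  94. 167.]
tbedge [576.  98.  28.]
handle [639. -73. 164.]
shelf_edge [794.  97. 285.]
shelf2 [794. 279. 274.]
strip [796. 173.  31.]
cups [647. 601.  45.]
shelfpost [807. 395. 108.]
table [558. 739.  -9.]
red [730. 404.  19.]
[[-0.893  0.451 -0.001]
 [ 0.451  0.893 -0.001]
 [ 0.    -0.002 -1.   ]]
1599
[558.94577957  54.20432477 140.77405874] [719.96763396 118.79239954 172.43393333] [ 50.01274956  53.01781156  80.25528073 109.51887012 118.79239954] [(300, 0, 0), (340, 0, 0), (380, 0, 0), (420, 0, 0), (460, 0, 0), (500, 0, 0), (540, 213, array([ 50., 121.])), (580, 471, array([ 50., 152.])), (620, 395, array([ 50., 158.])), (660, 355, array([ 50., 159.])), (700, 165, array([ 51., 161.]))]
```

```bash
python3 -m jog '-.95 -.83 .31 0 0 0 -1;-.95 -.83 .31 0 0 0 -1;-.95 -.83 .31 0 0 0 -1;-.95 -.83 .31 0 0 0 -1;-.95 -.83 .31 0 0 0 -1;-.95 -.83 .31 0 0 0 -1;-.95 -.83 .31 0 0 0 -1;-.95 -.83 .31 0 0 0 -1;-.95 -.83 .31 0 0 0 -1;-.95 -.83 .31 0 0 0 -1;-.95 -.83 .31 0 0 0 -1;0 0 0 0 0 0 -1' && python3 -m jog '0 0 0 0 0 .9 -1;0 0 0 0 0 .9 -1;0 0 0 0 0 .9 -1;0 0 0 0 0 .9 -1;0 0 0 0 0 .9 -1;0 0 0 0 0 .9 -1;0 0 0 0 0 .9 -1;0 0 0 0 0 .9 -1;0 0 0 0 0 .9 -1;0 0 0 0 0 0 -1;0 0 0 0 0 0 -1;0 0 0 0 0 0 -1'
python3 - <<'E'
from h import *
m,p,d=snap("w1");s=sense();print(np.round(R.from_rotvec(s["orientation"]).as_matrix(),3),s["time"],s["joints"],s["tcp_pos"])
print(proj(m,[416,127,15]))
E
```

```text
time: 1.1
tcp_pos: [416.7, 122.6, 300.9]
orientation: [-0.738, -3.053, 0.004]
wrist_force: [-1.5, -0.4, 0.4]
gripper_width: 91.7
time: 2.1
tcp_pos: [415.4, 127.6, 302.3]
orientation: [-1.918, -2.488, 0.0]
wrist_force: [0.7, -0.3, -1.2]
gripper_width: 92.1
[[-0.254  0.967 -0.   ]
 [ 0.967  0.254  0.   ]
 [ 0.    -0.    -1.   ]] 2.15 [ 1.84036610e-02 -1.06903693e-01  2.08008628e+00  4.24680686e-05
  1.16865484e+00 -2.38471801e-01] [415.45594117 127.57224063 302.33055156]
[[277.92616031 209.73850503]]
```

View pics/w1.png

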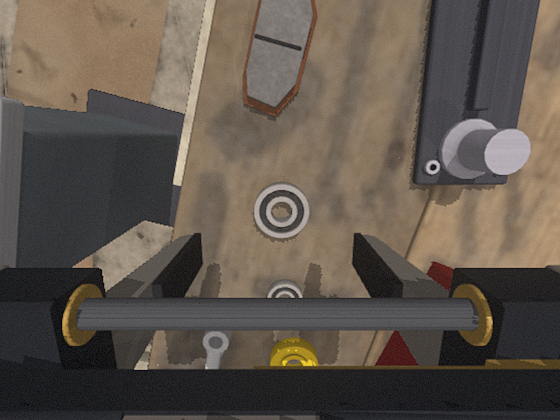

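The wrist view shows the bearing at (282,210) between the open fingers and clear on both sides. The pillar top is at (507,151). I'll measure both by contour.

```bash
cat >> h.py <<'E'
def ring(m,p,uv0,r,z,thr,lo=True):
    g=cv2.GaussianBlur(cv2.cvtColor(p,cv2.COLOR_RGB2GRAY),(3,3),0)
    x,y=map(int,uv0);k=np.zeros_like(g);cv2.circle(k,(x,y),r,255,-1)
    b=((g>thr)&(k>0)).astype(np.uint8)
    cs,_=cv2.findContours(b,cv2.RETR_EXTERNAL,cv2.CHAIN_APPROX_NONE);c=max(cs,key=cv2.contourArea)
    q=ray(m,cv2.convexHull(c)[:,0],z)[:,:2];(cx,cy),rr=cv2.minEnclosingCircle(q.astype(np.float32))
    A=np.c_[2*q,np.ones(len(q))];s=np.linalg.lstsq(A,(q**2).sum(1),rcond=None)[0]
    return np.round(s[:2],1),round(float(np.sqrt(s[2]+s[0]**2+s[1]**2)),1),(round(cx,1),round(cy,1),round(rr,1))
E
python3 - <<'E'
from h import *
m=cam("wrist");d=np.load("w1.npz");p=d["p"];m["T"]=d["T"]
for t in(130,145,160):print("bearing",ring(m,p,(282,210),38,15,t))
for t in(130,145,160):print("pillar",ring(m,p,(507,151),30,60,t))
print(p[190:232:3,250:316:4].mean(-1).astype(int)); print(p[120:185:5,465:540:5].mean(-1).astype(int))
E
```

```text
bearing (array([419.3, 126.4]), 25.7, (419.3, 126.4, 25.9))
bearing (array([419.3, 126.4]), 25.2, (419.3, 126.4, 25.3))
bearing (array([419.2, 126.3]), 24.7, (419.4, 126.4, 24.9))
pillar (array([567.9, 223.4]), 19.3, (567.9, 222.4, 20.3))
pillar (array([565.7, 224. ]), 17.1, (566.6, 224.9, 18.8))
pillar (array([564.6, 223.7]), 16.2, (564.6, 223.9, 16.5))
[[113 115 111  94 173 173 158  71  59 110 168 166 155 119 120 116 112]
 [117 119 111 168 172  65  69  67  73  71  48 129 165 138 119 116 106]
 [111 114 124 168  69  69  50  87 110  73  64  71 148 170 112 109 105]
 [109 115 172 147  63  63 176 163 165 171 139  69  61 168 135 104 103]
 [110 103 169  40  53 162 169  98  71 144 167 105  66 145 174 111 103]
 [114 126 175  65  50 162  80  86  81  83 142 168  71  60 163 103 108]
 [113 139 172  69 117 163 115 104 117  85  73 165  62  47 165  99 105]
 [113 150 162  68 144 141 116 114 114 109  73 163  56  58 161  94 103]
 [112 141 170  74 147 167 116 112 112 118  75 166  59  56 166  95 108]
 [122 115 176  67  73 171  93 107 105  96 121 170  68  60 165  98 103]
 [115  74 166  64  74 175 164 100
[... 371 characters left out ...]
5 128]
 [160 162 113 106 104  99 106 102 184 181 184 134 121 128 127]
 [132 102  96 103 101  99 168 178 178 179 179 180 173 127 128]
 [ 90  93  90 101  96 159 173 175 178 177 174 179 176 121 125]
 [ 87  82  92  95  87 177 178 175 176 180 178 175 172 150 142]
 [ 82  82  82  80 162 185 182 182 182 181 181 183 182 161 143]
 [ 85  84  82  84 179 179 178 181 178 175 178 178 182 135 139]
 [ 85  81  83  84 167 173 178 177 173 177 174 176 184 133 125]
 [ 80  88  87  86  81 179 177 176 175 179 176 178 136 136 128]
 [112 108  95  83  87  97 179 182 181 180 188 109 130 134 124]
 [116 117 111  99  80  81  53  39  66 101 104 122 128 128 118]
 [ 58  62  75  81  78  79  80  76  75 107 108 126 135 134 135]]
```

```bash
python3 -m jog '-.07 .11 .6 0 0 0 -1;0 0 .8 0 0 0 -1;0 0 .8 0 0 0 -1;0 0 .8 0 0 0 -1;0 0 .6 0 0 0 -1;0 0 0 0 0 0 -1;0 0 0 0 0 0 -1;0 0 0 0 0 0 -1' 25 && python3 -m jog '0 0 0 0 0 0 1;0 0 0 0 0 0 1;0 0 0 0 0 0 1;0 0 0 0 0 0 1;0 0 0 0 0 0 1;0 0 0 0 0 0 1;0 0 0 0 0 0 1;0 0 0 0 0 0 1;0 0 0 0 0 0 1;0 0 0 0 0 0 1;0 0 0 0 0 0 1;0 0 0 0 0 0 1' 25
```

```text
time: 2.82
tcp_pos: [419.5, 126.2, 194.9]
orientation: [1.92, 2.486, 0.0]
wrist_force: [0.4, -0.2, -0.2]
gripper_width: 91.9
time: 3.82
tcp_pos: [419.4, 126.2, 194.5]
orientation: [1.921, 2.486, 0.0]
wrist_force: [-0.4, -0.2, 1.6]
gripper_width: 50.5
```

```bash
python3 -m jog '0 0 -.5 0 0 0 1;0 0 -.8 0 0 0 1;0 0 -1 0 0 0 1;0 0 -1 0 0 0 1;0 0 -1 0 0 0 1;0 0 -.9 0 0 0 1;0 0 0 0 0 0 1' && python3 -m jog '.32 .92 0 0 0 0 1;.32 .92 0 0 0 0 1;.32 .92 0 0 0 0 1;.32 .92 0 0 0 0 1;.32 .92 0 0 0 0 1;.32 .92 0 0 0 0 1;0 0 0 0 0 0 1;0 0 0 0 0 0 1;0 0 0 0 0 0 1;0 0 0 0 0 0 1'
python3 - <<'E'
from h import *
m,p,d=snap("w2");s=sense();print(np.round(R.from_rotvec(s["orientation"]).as_matrix(),3),s["time"],s["tcp_pos"])
q=proj(m,[564.6,223.7,60])[0];print(q)
for t in(130,145,160):print("pillar",ring(m,p,q,38,60,t))
E
```

```text
time: 4.4
tcp_pos: [420.9, 126.3, 355.9]
orientation: [1.916, 2.48, 0.01]
wrist_force: [2.1, 0.1, -1.8]
gripper_width: 50.3
time: 5.23
tcp_pos: [564.2, 223.1, 349.7]
orientation: [-1.921, -2.485, 0.002]
wrist_force: [0.5, -0.2, -1.4]
gripper_width: 50.2
[[-0.252  0.968 -0.001]
 [ 0.968  0.252 -0.   ]
 [-0.    -0.001 -1.   ]] 5.2833 [564.26162055 223.11245518 350.16887273]
[278.47927568 207.78175794]
pillar (array([561.9, 232.9]), 21.3, (562.1, 232.7, 21.6))
pillar (array([562. , 233.7]), 20.5, (562.1, 233.1, 21.2))
pillar (array([564.7, 223.4]), 15.9, (564.5, 225.9, 16.0))
```

View pics/w2.png

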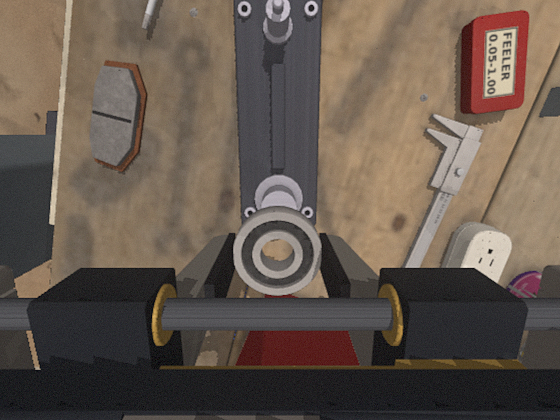

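The view shows the bearing held level at (277,250), partly hiding the pillar top at about (278,207). Plate screws at (243,8), (311,8), (248,212) and (307,212) put the fixture axis along the image's vertical. I'll step back to see the pillar clear of the bearing.

```bash
python3 -m jog '-1 0 0 0 0 0 1;-1 0 0 0 0 0 1;0 0 0 0 0 0 1;0 0 0 0 0 0 1;0 0 0 0 0 0 1;0 0 0 0 0 0 1'
python3 - <<'E'
from h import *
m,p,d=snap("w3");s=sense();Rt=R.from_rotvec(s["orientation"]).as_matrix();print(s["time"],s["tcp_pos"])
q=proj(m,[564.6,223.7,60])[0];print(q)
for t in(150,160,168):print("pillar",ring(m,p,q,26,60,t))
zt=s["tcp_pos"][2]-179.5
b=ray(m,[277,250],zt)[0];print("bearing approx",b,"tool",Rt.T@(b-s["tcp_pos"]))
for t in(120,135,150):
  c=ring(m,p,(277,250),50,zt,t);print(c,Rt.T@(np.r_[c[0],zt]-s["tcp_pos"]))
cv2.imwrite("pics/w3c.png",cv2.resize(p[90:310,170:390,::-1],None,fx=2.7,fy=2.7))
E
```

```text
time: 5.78
tcp_pos: [579.7, 166.2, 350.5]
orientation: [-1.92, -2.486, -0.0]
wrist_force: [-0.4, -0.2, -1.4]
gripper_width: 50.1
5.8333 [579.70322034 166.34157775 350.5081637 ]
[277.40962394 143.20705668]
pillar (array([564.2, 227.2]), 19.5, (564.0, 228.1, 20.8))
pillar (array([564.4, 223.8]), 16.1, (564.3, 224.1, 16.5))
pillar (array([564.5, 223.7]), 15.6, (564.4, 223.8, 15.8))
bearing approx [578.53991735 168.81146053 171.0081637 ] tool [  2.62887602  -0.51125539 179.50078335]
(array([580.5, 168.2]), 27.0, (579.7, 169.0, 28.4)) [  1.54159043   1.23047305 179.5005516 ]
(array([579.2, 166.2]), 25.3, (579.2, 166.2, 25.5)) [-6.46270661e-02 -5.33064586e-01  1.79499958e+02]
(array([578.9, 165.7]), 24.7, (579.1, 165.7, 25.0)) [ -0.4725039   -0.94976167 179.49980913]
```

View pics/w3c.png

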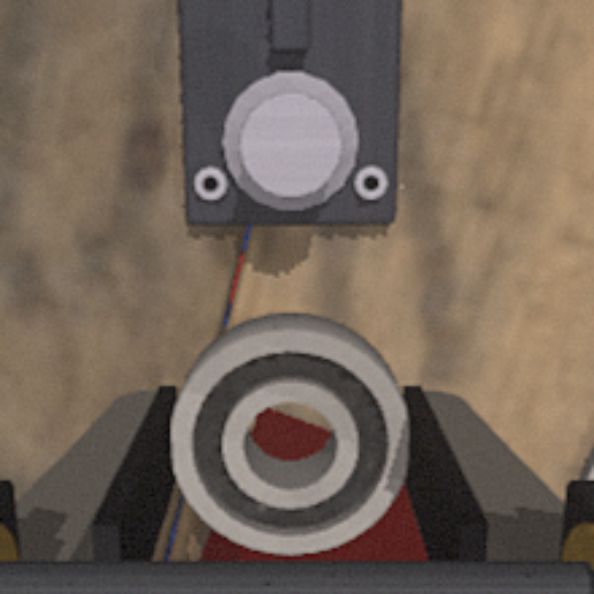

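Clear view: the pillar top is centred at crop (291,145) and the bearing at (291,433), lying square in the jaws. To go: tool +x 59.5 mm, then down about 96 mm.

```bash
python3 -m jog '1 0 0 0 0 0 1;.98 0 0 0 0 0 1;0 0 .5 0 0 0 1;0 0 .7 0 0 0 1;0 0 .7 0 0 0 1;0 0 .6 0 0 0 1;0 0 .4 0 0 0 1;0 0 .2 0 0 0 1;0 0 0 0 0 0 1;0 0 0 0 0 0 1;0 0 0 0 0 0 1'; python3 -m jog '0 0 .05 0 0 0 1;0 0 0 0 0 0 1;0 0 0 0 0 0 1;0 0 0 0 0 0 1'
```

```text
time: 6.75
tcp_pos: [565.8, 223.3, 258.9]
orientation: [1.92, 2.484, 0.003]
wrist_force: [0.9, 0.1, -1.1]
gripper_width: 50.3
time: 7.08
tcp_pos: [565.3, 223.0, 256.3]
orientation: [1.921, 2.485, 0.001]
wrist_force: [-0.2, -0.1, -1.3]
gripper_width: 50.2
```

```bash
for i in 1; do python3 -m jog '.03 -.01 .04 0 0 0 1;0 0 0 0 0 0 1;0 0 0 0 0 0 1;0 0 0 0 0 0 1;0 0 0 0 0 0 1'; python3 -m jog '0 0 .03 0 0 0 1;0 0 0 0 0 0 1;0 0 0 0 0 0 1;0 0 0 0 0 0 1'; done
```

```text
time: 7.5
tcp_pos: [564.7, 223.8, 254.7]
orientation: [-1.921, -2.486, 0.0]
wrist_force: [-0.5, -0.3, -1.2]
gripper_width: 50.7
time: 7.83
tcp_pos: [564.8, 223.9, 254.5]
orientation: [1.921, 2.486, 0.0]
wrist_force: [-2.7, -0.8, 6.4]
gripper_width: 50.1
```

Contact at +7.5 N. Release, rise and look.

```bash
python3 -m jog '0 0 0 0 0 0 -.5;0 0 0 0 0 0 -.5;0 0 0 0 0 0 -.5;0 0 0 0 0 0 -.5;0 0 0 0 0 0 -.5;0 0 0 0 0 0 -.5' ; python3 -m jog '0 0 -.4 0 0 0 -.7;0 0 -.7 0 0 0 -1;-.3 0 -1 0 0 0 -1;-.3 0 -1 0 0 0 -1;-.3 0 -1 0 0 0 -1;-.3 0 -1 0 0 0 -1;0 0 0 0 0 0 -1;0 0 0 0 0 0 -1;0 0 0 0 0 0 -1;0 0 0 0 0 0 -1'
python3 - <<'E'
from h import *
m,p,d=snap("w4");s=sense();print(s["time"],s["tcp_pos"])
q=proj(m,[[564.5,223.8,75],[522,383.,72]]);print(q)
for t in(130,145,160):print("bearing",ring(m,p,q[0],42,75,t))
x,y=map(int,q[0]);print(np.median(d[y-20:y+21,x-20:x+21]))
cv2.imwrite("pics/w4.png",p[:,:,::-1])
E
```

```text
time: 8.33
tcp_pos: [564.7, 223.8, 253.6]
orientation: [-1.921, -2.486, 0.0]
wrist_force: [0.0, 0.3, 0.1]
gripper_width: 69.1
time: 9.17
tcp_pos: [573.3, 189.2, 405.3]
orientation: [-1.92, -2.484, 0.003]
wrist_force: [-0.6, -0.3, -0.9]
gripper_width: 92.0
9.2167 [573.24944104 189.25913674 405.0500355 ]
[[278.51423665 165.57074584]
 [277.91839873 -15.94152707]]
bearing (array([565.2, 222.1]), 27.4, (565.9, 218.3, 31.0))
bearing (array([564.9, 222.8]), 26.4, (565.8, 218.7, 30.3))
bearing (array([549.3, 241.6]), 1.4, (549.2, 241.9, 1.6))
311.58026
```

View pics/w4.png

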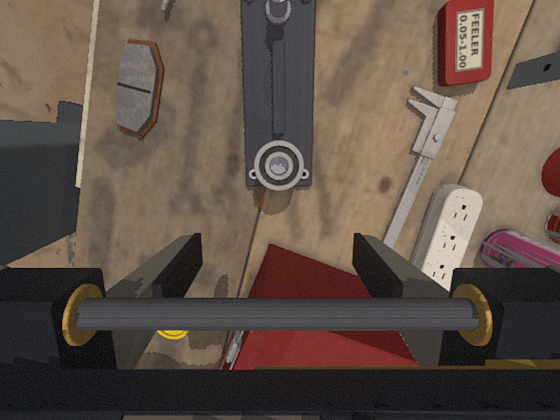

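The bearing sits concentric on the pillar at (279,165), expected (278.5,165.6). The post is cut off at the top edge (279,5), so I'll shift 40 mm to see both.

```bash
python3 -m jog '.7 0 0 0 0 0 -1;.7 0 0 0 0 0 -1;0 0 0 0 0 0 -1;0 0 0 0 0 0 -1;0 0 0 0 0 0 -1;0 0 0 0 0 0 -1'
python3 - <<'E'
from h import *
m,p,d=snap("w5");s=sense();print(s["time"],s["tcp_pos"])
q=proj(m,[[564.5,223.8,75],[522,383.,72]]);print(q)
cv2.imwrite("pics/w5c.png",cv2.resize(p[0:260,190:370,::-1],None,fx=2.3,fy=2.3,interpolation=cv2.INTER_NEAREST))
for t in(140,150,160,170):print("post",ring(m,p,q[1],20,60,t))
g=cv2.GaussianBlur(cv2.cvtColor(p,cv2.COLOR_RGB2GRAY),(3,3),1)
c=cv2.HoughCircles(g,cv2.HOUGH_GRADIENT,1,10,param1=120,param2=15,minRadius=4,maxRadius=30)
print([x for x in np.round(c[0],1).tolist() if 220<x[0]<340 and x[1]<240])
E
```

```text
time: 9.72
tcp_pos: [563.3, 229.0, 406.3]
orientation: [-1.922, -2.485, 0.001]
wrist_force: [-1.1, -0.6, 0.3]
gripper_width: 92.0
9.7667 [563.3955499  228.93648959 406.44333557]
[[277.43202093 203.65741686]
 [276.56324034  33.93665659]]
post (array([522. , 383.1]), 9.1, (522.0, 383.1, 9.4))
post (array([522.1, 383.2]), 8.9, (522.1, 383.1, 9.1))
post (array([522. , 383.2]), 8.6, (522.0, 383.2, 8.8))
post (array([522.2, 383.2]), 8.3, (522.3, 383.4, 8.5))
[[277.5, 194.5, 21.0], [285.5, 202.5, 17.200000762939453], [271.5, 208.5, 16.0], [277.5, 51.5, 11.800000190734863], [266.5, 225.5, 14.699999809265137], [279.5, 39.5, 8.199999809265137], [253.5, 205.5, 5.5], [303.5, 34.5, 5.5], [266.5, 196.5, 6.900000095367432], [249.5, 34.5, 5.5], [281.5, 213.5, 8.199999809265137]]
```

View pics/w5c.png

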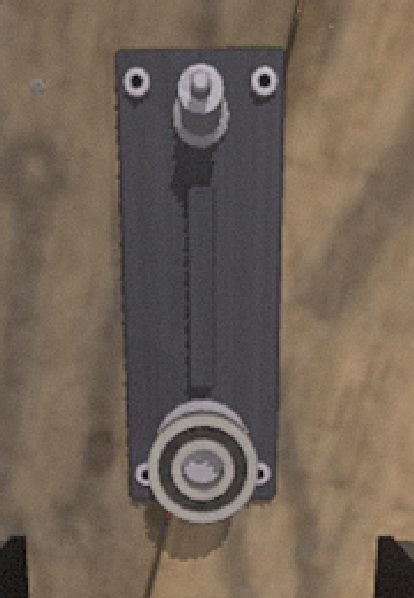

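The post is at (522.0, 383.1), 164.9 mm from the pillar (nominal 165), so the fixture axis points at 104.9°. Next I'll move over to the lever.

```bash
python3 -m jog '-.94 -.71 0 0 0 0 -1;-.94 -.71 0 0 0 0 -1;-.94 -.71 0 0 0 0 -1;-.94 -.71 0 0 0 0 -1;-.94 -.71 0 0 0 0 -1;-.94 -.71 0 0 0 0 -1;-.94 -.71 0 0 0 0 -1;-.94 -.71 0 0 0 0 -1;-.94 -.71 0 0 0 0 -1;-.94 -.71 0 0 0 0 -1;-.94 -.71 0 0 0 0 -1;-.94 -.71 0 0 0 0 -1'; python3 -m jog '0 0 0 0 0 .9 -1;0 0 0 0 0 .88 -1;0 0 0 0 0 0 -1;0 0 0 0 0 0 -1;0 0 0 0 0 0 -1;0 0 0 0 0 0 -1'
python3 - <<'E'
from h import *
m,p,d=snap("w6");s=sense();print(s["time"],s["tcp_pos"],np.round(R.from_rotvec(s["orientation"]).as_matrix(),3).tolist())
print(proj(m,[[401.6,-173,46],[389.5,-10.2,34]]))
E
```

```text
time: 10.77
tcp_pos: [399.9, -164.0, 407.0]
orientation: [1.922, 2.484, -0.0]
wrist_force: [0.5, 0.0, -0.2]
gripper_width: 91.6
time: 11.27
tcp_pos: [401.2, -162.0, 406.8]
orientation: [-2.142, -2.298, 0.0]
wrist_force: [-0.1, -0.5, -0.3]
gripper_width: 91.9
11.3167 [ 401.21839038 -161.9439421   406.79239899] [[-0.07, 0.998, -0.0], [0.998, 0.07, -0.0], [-0.0, -0.0, -1.0]]
[[276.91964495 202.68755097]
 [276.55628492  52.99829668]]
```

View pics/w6.png

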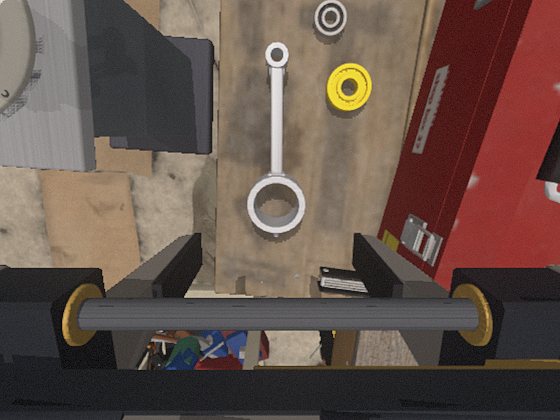

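The lever is vertical in the view: big eye at (276,205), small eye at (277,55), grease nipple at (276,235) on the far side.

```bash
python3 - <<'E'
from h import *
m=cam("wrist");d=np.load("w6.npz");p=d["p"];m["T"]=d["T"];s=sense();Rt=R.from_rotvec(s["orientation"]).as_matrix()
g=cv2.cvtColor(p,cv2.COLOR_RGB2GRAY)
b=((g>135)).astype(np.uint8);b[:,:225]=0;b[:,320:]=0;b[245:]=0
n,l,st,ce=cv2.connectedComponentsWithStats(b);i=1+st[1:,4].argmax();b=(l==i).astype(np.uint8);print(st[i])
def fit(q):
    A=np.c_[2*q,np.ones(len(q))];x=np.linalg.lstsq(A,(q**2).sum(1),rcond=None)[0];r=np.sqrt(x[2]+x[0]**2+x[1]**2);return x[:2],r
def circ(c0,rn,z,R0,R1):
    # inner hole contour (bore)
    cs,h=cv2.findContours(b,cv2.RETR_CCOMP,cv2.CHAIN_APPROX_NONE)
    for c,hh in zip(cs,h[0]):
        q=ray(m,c[:,0],z)[:,:2]
        if hh[3]>=0 and len(c)>10: print("hole",z,fit(q))
circ(0,0,46,0,0);circ(0,0,34,0,0)
cs,_=cv2.findContours(b,cv2.RETR_EXTERNAL,cv2.CHAIN_APPROX_NONE);c=cs[0][:,0]
for nm,uv,z,rr in(("big",(276.5,205),46,(30,42)),("small",(277,55),34,(9,17))):
    q=ray(m,c,z)[:,:2];c0=ray(m,uv,z)[0,:2]
    for _ in range(6):
        v=q-c0;dd=np.hypot(*v.T);a=abs(v[:,0])/dd
        k=(dd>rr[0])&(dd<rr[1])&((a>.5)|((v[:,1]<0)==(nm=="big"))&(a>.25)|(nm=="small")&(v[:,1]>0))
        c0,r=fit(q[k])
    print(nm,c0,r,k.sum())
# arm centreline
rows=np.arange(90,165,5);mid=[[np.flatnonzero(b[y]).mean(),y] for y in rows];w=[b[y].sum() for y in rows];print(w)
L=ray(m,mid,32)[:,:2];f=np.polyfit(L[:,1],L[:,0],1);print("arm x at y=-160..:",f,L[[0,-1]],np.degrees(np.arctan(f[0])))
E
```

```text
[ 247   27   59  206 2851]
hole 46 (array([ 400.59923772, -175.70710388]), np.float64(26.88283828845743))
hole 46 (array([389.8142808 , -14.17758917]), np.float64(6.8859041436953925))
hole 34 (array([ 400.7628272 , -178.53915529]), np.float64(27.828717679842526))
hole 34 (array([389.59839887, -11.32618419]), np.float64(7.128186403864887))
big [ 400.59464547 -175.64942473] 34.07957542786226 120
small [390.08453656  -8.79143172] 12.96056663698124 95
[np.uint64(12), np.uint64(12), np.uint64(12), np.uint64(12), np.uint64(12), np.uint64(12), np.uint64(12), np.uint64(11), np.uint64(12), np.uint64(11), np.uint64(11), np.uint64(11), np.uint64(11), np.uint64(11), np.uint64(11)]
arm x at y=-160..: [-6.13105243e-02  3.89310352e+02] [[ 392.09677364  -47.36590788]
 [ 397.04185168 -124.72138794]] -3.508442622792848
```

Big eye at (400.6, -175.7), small eye at (389.6, -11.3): 164.8 mm apart, at 93.8°. The jaws are at 4.0°. The balance point is therefore (397.3, -125.8).

```bash
python3 -m jog '.6 -.025 .6 0 0 0 -1;.61 -.02 .9 0 0 0 -1;0 0 1 0 0 0 -1;0 0 1 0 0 0 -1;0 0 1 0 0 0 -1;0 0 1 0 0 0 -1;0 0 .8 0 0 0 -1;0 0 .5 0 0 0 -1;0 0 .2 0 0 0 -1;0 0 0 0 0 0 -1;0 0 0 0 0 0 -1;0 0 0 0 0 0 -1' 50
```

```text
time: 12.32
tcp_pos: [398.1, -126.5, 198.1]
orientation: [2.142, 2.295, 0.001]
wrist_force: [-0.6, -0.2, 0.4]
gripper_width: 92.0
```

```bash
python3 -m jog '.02 -.02 .13 0 0 0 -1;0 0 0 0 0 0 -1;0 0 0 0 0 0 -1;0 0 0 0 0 0 -1' 50; python3 -m jog '0 0 0 0 0 0 1;0 0 0 0 0 0 1;0 0 0 0 0 0 1;0 0 0 0 0 0 1;0 0 0 0 0 0 1;0 0 0 0 0 0 1;0 0 0 0 0 0 1;0 0 0 0 0 0 1;0 0 0 0 0 0 1;0 0 0 0 0 0 1;0 0 0 0 0 0 1;0 0 0 0 0 0 1'; python3 -m jog '0 0 0 0 0 0 1;0 0 0 0 0 0 1;0 0 0 0 0 0 1;0 0 0 0 0 0 1;0 0 0 0 0 0 1;0 0 0 0 0 0 1'
```

```text
time: 12.65
tcp_pos: [396.8, -125.6, 193.2]
orientation: [2.144, 2.296, 0.0]
wrist_force: [-0.1, 0.1, 0.2]
gripper_width: 91.9
time: 13.65
tcp_pos: [396.8, -125.6, 192.9]
orientation: [2.144, 2.296, 0.0]
wrist_force: [3.0, -0.1, -0.7]
gripper_width: 13.9
time: 14.15
tcp_pos: [396.8, -125.6, 192.9]
orientation: [2.144, 2.296, 0.0]
wrist_force: [2.1, 1.1, -1.7]
gripper_width: 13.5
```

```bash
python3 -m jog '0 0 -.2 0 0 0 1;0 0 -.4 0 0 0 1;0 0 -.6 0 0 0 1;0 0 -.7 0 0 0 1;0 0 -.7 0 0 0 1;0 0 -.7 0 0 0 1;0 0 -.7 0 0 0 1;0 0 -.7 0 0 0 1;0 0 -.7 0 0 0 1;0 0 -.7 0 0 0 1;0 0 -.6 0 0 0 1;0 0 -.3 0 0 0 1'; python3 -m jog '0 0 0 0 0 0 1;0 0 0 0 0 0 1;0 0 0 0 0 0 1'
python3 - <<'E'
from h import *
m,p,d=snap("w7");s=sense();print(s["time"],s["tcp_pos"],s["ft_torque"],s["wrist_force"],s["joints"])
# level check: depth -> points in tool frame along arm/eyes
Tc=m["T_tool_cam"];v,u=np.mgrid[:420,:560]
P=np.stack([(u-m["cx"])/m["fx"]*d,(v-m["cy"])/m["fy"]*d,d],-1)@Tc[:3,:3].T+Tc[:3,3]
k=(d>0)&(abs(P[...,1])<5)&(P[...,2]>120)&(P[...,2]<200)
for a in range(-90,140,15):
    j=k&(P[...,0]>a)&(P[...,0]<a+15);print(a,j.sum(),np.round(np.percentile(P[...,2][j],[5,25,50]),1) if j.any() else '',end='; ')
E
```

```text
time: 15.15
tcp_pos: [396.4, -125.5, 404.6]
orientation: [2.143, 2.295, -0.0]
wrist_force: [-0.3, -0.7, -6.8]
gripper_width: 13.5
time: 15.4
tcp_pos: [396.1, -125.2, 401.0]
orientation: [-2.142, -2.294, 0.001]
wrist_force: [-0.1, 0.1, -6.7]
gripper_width: 13.7
15.45 [ 396.17402717 -125.26025394  401.03417794] [ 0.00858995  0.05125819 -0.02132481] [ 0.20755975  0.42202582 -5.68892914] [-5.98933136e-01 -2.75333778e-01  2.01872794e+00 -7.24754631e-05
  1.40188362e+00 -6.67278119e-01]
-90 184 [182.4 184.5 187. ]; -75 0 ; -60 0 ; -45 0 ; -30 40 [159.  159.5 159.9]; -15 509 [159.8 160.3 160.7]; 0 545 [159.8 160.4 160.7]; 15 584 [159.8 160.4 160.8]; 30 636 [159.8 160.3 160.7]; 45 668 [159.7 160.3 160.7]; 60 706 [159.7 160.3 160.7]; 75 812 [159.6 160.2 160.7]; 90 900 [157.9 159.4 160.4]; 105 460 [157.8 158.9 162.2]; 120 361 [159.2 164.1 171.8]; 135 0 ;
```

View pics/w7.png

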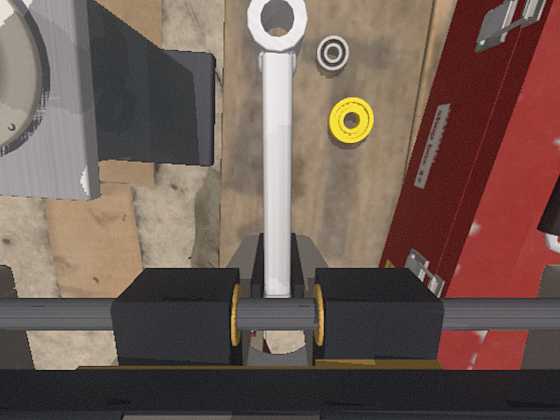

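The lever hangs level: the depth to the arm top is a constant 160.3 mm over 90 mm. The small eye is at (277,18). I'll measure the lever in the tool frame and compute the move.

```bash
python3 - <<'E'
from h import *
m=cam("wrist");d=np.load("w7.npz");p=d["p"];s=sense();Rt=R.from_rotvec(s["orientation"]).as_matrix();t=s["tcp_pos"]
m["T"]=m["T_tool_cam"]
g=cv2.cvtColor(p,cv2.COLOR_RGB2GRAY);b=(g>140).astype(np.uint8);b[:,:240]=0;b[:,315:]=0
mid=[[np.flatnonzero(b[y]).mean(),y] for y in range(80,230,10)]
L=ray(m,mid,160.4);f=np.polyfit(L[:,0],L[:,1],1);print("arm in tool: slope deg",np.degrees(np.arctan(f[0])),"y at 0,115",np.polyval(f,[0,115]))
cs,h=cv2.findContours(1-b[0:50,240:315],cv2.RETR_EXTERNAL,cv2.CHAIN_APPROX_NONE)
for c in cs:
    if 40<cv2.contourArea(c)<1500 and abs(c[:,0,0].mean()-37)<12:
        q=ray(m,c[:,0]+[240,0],158.4)[:,:2];A=np.c_[2*q,np.ones(len(q))];x=np.linalg.lstsq(A,(q**2).sum(1),rcond=None)[0];print("bore",x[:2],np.sqrt(x[2]+x[0]**2+x[1]**2))
print(Rt.round(4).tolist(),t)
pil=np.array([564.5,223.8]);post=np.array([522.,383.1]);u=(post-pil)/np.linalg.norm(post-pil)
ang=np.degrees(np.arctan2(u[1],u[0]));cur=np.degrees(np.arctan2(Rt[1,0],Rt[0,0]));print("axis",ang,"tool x",cur)
tgt=pil+50*u;print("if grasp exact: TCP",tgt,"delta tool",Rt.T@np.r_[tgt-t[:2],0]/30,"rot fs",-(ang-cur)/6)
E
```

```text
arm in tool: slope deg 2.6327529783833996 y at 0,115 [-0.71651094  4.57148521]
bore [113.86625571  -0.56909069] 6.653392893032484
[[-0.0683, 0.9977, -0.0031], [0.9977, 0.0683, 0.002], [0.0022, -0.0029, -1.0]] [ 396.17402717 -125.26025394  401.03417794]
axis 104.93813283892099 tool x 93.91639743450338
if grasp exact: TCP [551.61120492 272.11023661] delta tool [1.28608367e+01 6.07388867e+00 1.07579427e-02] rot fs -1.8369559007362686
```

```bash
python3 -m jog '0 0 0 0 0 -.92 1;0 0 0 0 0 -.92 1;.4 .29 0 0 0 0 1;.7 .51 0 0 0 0 1;.9 .66 0 0 0 0 1;.9 .66 0 0 0 0 1;.9 .66 0 0 0 0 1;.9 .66 0 0 0 0 1;.9 .66 0 0 0 0 1;.9 .66 0 0 0 0 1;.9 .66 0 0 0 0 1;.9 .66 0 0 0 0 1'; python3 -m jog '.9 .66 0 0 0 0 1;.9 .66 0 0 0 0 1;.7 .51 0 0 0 0 1;.5 .37 0 0 0 0 1;.2 .14 0 0 0 0 1;0 0 0 0 0 0 1;0 0 .3 0 0 0 1;0 0 .5 0 0 0 1;0 0 .5 0 0 0 1;0 0 .4 0 0 0 1;0 0 .2 0 0 0 1;0 0 0 0 0 0 1'; python3 -m jog '0 0 0 0 0 0 1;0 0 0 0 0 0 1;0 0 0 0 0 0 1;0 0 0 0 0 0 1;0 0 0 0 0 0 1'
cat > chk.py <<'E'
from h import *
import sys
m,p,d=snap(sys.argv[1]);s=sense();Rt=R.from_rotvec(s["orientation"]).as_matrix();t=s["tcp_pos"]
pil=np.array([564.5,223.8]);post=np.array([522.,383.1]);u=(post-pil)/np.linalg.norm(post-pil)
ang=np.degrees(np.arctan2(u[1],u[0]));cur=np.degrees(np.arctan2(Rt[1,0],Rt[0,0]))
tgt=pil+51*u;print(s["time"],t,"rot fs",-(ang-cur)/6,"tilt",Rt[2].round(4),"delta fs",Rt.T@np.r_[tgt-t[:2],0]/30,"width",s["gripper_width"],s["qd"].round(3))
for k in("top","scene"):snap(sys.argv[1]+k,k)
E
python3 chk.py w8
```

```text
time: 16.45
tcp_pos: [508.6, 163.9, 401.1]
orientation: [-1.912, -2.49, 0.004]
wrist_force: [0.4, 0.2, -6.8]
gripper_width: 13.8
time: 17.45
tcp_pos: [550.9, 272.0, 343.4]
orientation: [-1.913, -2.489, 0.006]
wrist_force: [-0.2, -0.3, -6.0]
gripper_width: 13.6
time: 17.87
tcp_pos: [551.8, 273.1, 346.6]
orientation: [1.913, 2.491, 0.002]
wrist_force: [0.0, 0.8, -5.9]
gripper_width: 13.5
17.9167 [551.75334786 273.0477289  346.43893709] rot fs 0.004433752676571127 tilt [ 0.e+00  9.e-04 -1.e+00] delta fs [ 4.36691640e-03 -1.26313721e-02 -1.14673435e-05] width 13.74346322684915 [-0.     0.002  0.003 -0.001 -0.001 -0.   ]
```

View pics/w8.png

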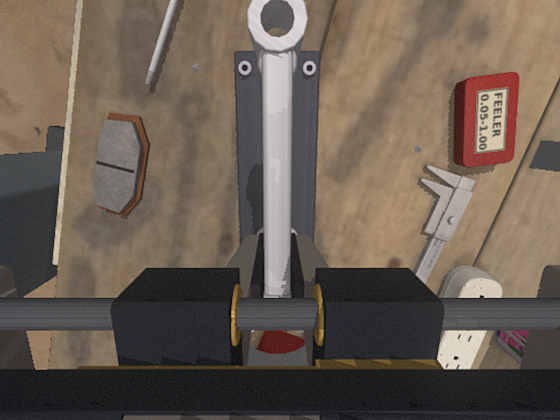

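The lever is over the fixture, its arm centred between the plate screws at (244,68) and (310,68), and the pose matches the target. For the last picture I'll put the top and scene crops side by side, with the expected eye rims drawn as thin dots.

```bash
python3 - <<'E'
from h import *
d=np.load("w8.npz");t=sense()["tcp_pos"];zu=t[2]-192.4;print("underside",zu)
a=np.linspace(0,2*np.pi,24,endpoint=False);C=np.c_[np.cos(a),np.sin(a)]
out=[]
for n in("top","scene"):
    m=cam(n);p=np.load(f"w8{n}.npz")["p"].copy()[:,:,::-1]
    c0=proj(m,[543,303,zu])[0].astype(int);x0,y0=c0[0]-65,c0[1]-60
    cr=cv2.resize(np.ascontiguousarray(p[y0:y0+120,x0:x0+130]),None,fx=3,fy=3,interpolation=cv2.INTER_CUBIC)
    q0=np.load(f"{n}0.npz")["p"]
    for ctr,z,r in(((564.5,223.8),zu+46,35),((522,383.1),zu+34,13)):
        for q in proj(m,np.c_[np.array(ctr)+r*C,np.full(24,z)]):
            cv2.circle(cr,(int((q[0]-x0+.5)*3),int((q[1]-y0+.5)*3)),1,(0,0,255),-1)
    # bearing location at present vs reference
    out.append(cr)
cv2.imwrite("pics/final.png",np.hstack(out))
# small-eye bore in wrist image
m=cam("wrist");p=d["p"];m["T"]=d["T"];g=cv2.cvtColor(p,cv2.COLOR_RGB2GRAY)
b=(g[0:50,240:315]<140).astype(np.uint8)
for c in cv2.findContours(b,cv2.RETR_EXTERNAL,cv2.CHAIN_APPROX_NONE)[0]:
    if 40<cv2.contourArea(c)<1500 and abs(c[:,0,0].mean()-37)<12:
        q=ray(m,c[:,0]+[240,0],zu+34)[:,:2];A=np.c_[2*q,np.ones(len(q))];x=np.linalg.lstsq(A,(q**2).sum(1),rcond=None)[0];print("small bore",x[:2],np.sqrt(x[2]+x[0]**2+x[1]**2))
E
```

```text
underside 153.70561799829423
small bore [521.9425205  383.13474338] 6.764465037138596
```

View pics/final.png

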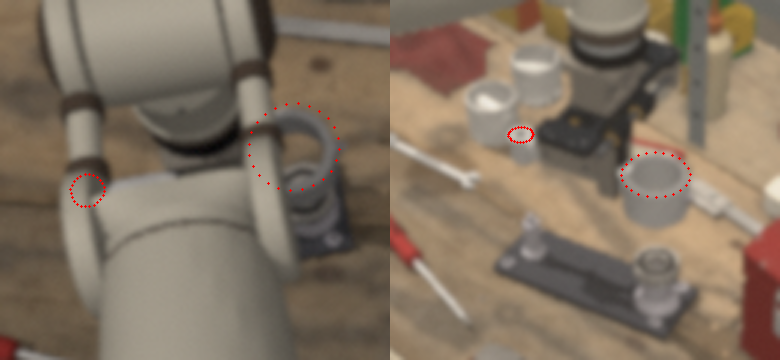

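The eye rims fall on the predicted circles to about 1 px in both views, the bearing is on the pillar, and the small bore measures (521.9, 383.1), the same as the post. Handing in.

```bash
python3 -c "
from workcell import *
print(sense()['time'],sense()['tcp_pos'],sense()['gripper_width']);print(close_job())"
```

```text
18.0167 [551.66760672 273.01023435 346.105618  ] 13.63061998576096
the job is handed in; nothing more can be done
None
```

The bearing is on the thick pillar and released. I then picked up the lever at its balance point, and the arm is still holding it over the fixture. I handed the job in at 18.0 s.

**Bearing:** I lowered it until the wrist felt light contact (about 7 N). After release the wrist view showed it level to the eye and within about 1 mm of the pillar's centre. The automatic circle fits of that view also caught the plate's screw heads and were poor, so I judged the centring by eye against the predicted pixel.

**Lever:** By depth, the arm top was level to about 0.1 mm over 90 mm, measured just after the lift. The underside is at z ≈ 154 mm, about 79 mm above the bearing's top. The small eye's bore measured (521.9, 383.1), against the post at (522.0, 383.1). The turn error was about 0.03° and the arm was at rest.

**Checks that disagreed or were weak:**
- The big eye is hidden from the wrist camera. Its position over the bearing was checked only in the scene view, plus a partly blocked top view, and it agreed there to about 1 px (2–3 mm).
- One fit of the arm's direction in the wrist image read 2.6° off because of background pixels. I discarded it because the small eye's bore measurement contradicted it.
- The lever seems to be gripped about 51 mm from the big eye instead of 50 mm. I allowed for that in the final position.

The tools I was told to leave were not moved on purpose and the gripper felt no unexpected contact. I did not measure their positions again at the end.

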